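# Swing the skillet's handle clear and set the saucepan beside it on the hob

## Robot

A 6-joint arm with a two-finger parallel gripper is mounted at the origin on a cart in front of the work surface, level with it; the furniture and walls round the work are solid. World frame = base frame: x ahead of the robot, y to its left, z up, the work surface at z = 0. Lengths are in m, angles in rad, forces in N, time in s.
With the tool pointing down it reaches from about 0.35 to 0.975 m from the base axis. Payload 4.9 kg.
Tool frame: the origin (TCP) lies on the mounting face of the last link; the fingertips stand 173 mm ahead of it and the grasp point (between the pads) lies ctrl.pinch_z ahead of it (ctrl.pinch_z is the distance from the TCP to the grasp point, in m); z points along the fingers, y is the line along which they close (so a half turn about z gives the same grasp; the last joint's range is limited). The gripper opens to 85 mm and grips with 20 to 120 N. Pads are 22 mm wide; open, the fingers measure 114 mm over their backs; the gripper's body (76 mm by 85 mm) begins 54 mm behind the grasp point. The pads swing forward as they close: fully open they stand 13 mm farther back than shut.
Start: joints at [-1.304, 0.053, 1.613, -0, 1.476, -0.119], TCP at [0.235, -0.579, 0.405] pointing down, gripper open.
Joint ranges: [-3.01, 3.01], [-1.01, 2.22], [0.06, 2.58], [-1.02, 4.17], [0.09, 2.62], [-3.14, 3.14]. Speed limits (rad/s): [2.57, 2.57, 3.14, 3.14, 3.14, 3.14].

## Interface

Orientations are given as a rotation vector (axis times angle).
In Python, from station import telemetry, eyes, ctrl gives the robot as it stands.
- The arm moves only by the tool apply_moves, never from a script. Its argument "plan" is a list of rows, each a list of 5 numbers: the finger opening in m, from 0 to 0.0854, then the shift along the tool's x, y, z in m, then the turn about the tool's z in rad. In form: [[jaw, x, y, z, roll], ...]. A call has 1 to 12 rows; each row is the pose to reach, as a shift and turn from the pose commanded when the call began, along the tool's axes at that moment; what a row does not reach only later rows make up. A row lasts 1/12 s, in which the tool goes at most 41.7 mm and 7.16 degrees, less where a joint would pass 70% of its speed; a pose out of reach is approached as far as the arm can. A call with a gripper value outside its range is refused whole. The fingers move at their own pace and stop on an object; "newtons" is the grip in N (left out, the last holds). Time passes only in rows, so rows that repeat a pose let the fingers close. It gives the time, the measured TCP pose, the force, the opening and the grip force at its end, in the units of the state.
- telemetry.get_obs(): the state, without advancing time (a new reading comes with each control period).
- eyes.get_image(name): name is "scene" or "top" or "wrist"; returns a dict with "img" (400x640x3 uint8, blue, green, red), "range_z" (400x640 float32, m along the optical axis (not along the pixel's ray), 0 where there is no reading), "K" (3x3 intrinsics, pixels), "pose" (4x4, takes a point from camera to world coordinates); the wrist camera has in their place "hand_eye" (4x4, takes a point from camera to tool coordinates, whose origin is the TCP and whose axes are the flange's). Camera axes: x right, y down, z forward; pixel columns grow to the right and rows downward; lengths in m; the calibration is good to about 2 mm. The wrist camera is an equidistant fisheye: a pixel r from the principal point sees the ray r / f radians off the axis. A picture is of the moment at which its call begins: read the wrist's pose just before it.
- ctrl.finish_job(): hands the job in; it is judged then, once.
Trained networks look in a picture, given as the dict that the camera call returned (one of the last four; its "shot" number tells which), for a name from the list of things; names that differ only in an ending like _2 or _b are one class to them, and where a whole thing is asked for, a point or a joint stands for the part that bears it (a point fixed in the world has none). Each returns a list of dicts, best first, with "confidence" (0 to 1); they miss things now and then, are a little off and sometimes report something else, mostly with a low value. They report only what shows in the picture. A call takes as long as a camera call.
- eyes.search_frame(thing, picture): "box" ([left, top, right, bottom] in pixels, round what is visible of it).
- eyes.outline_of(thing, picture): "region" (400x640 bool, what is visible of it) and "box" ([left, top, right, bottom] in pixels, round what is visible of it).
- eyes.tip_of(thing, picture): "point" ([column, row] in pixels: a listed point, or the origin of a listed thing).
The state is a dict: "t": time; "q": joint angles; "dq": joint speeds; "effort": joint torques, N m; "tool_pos": TCP position; "tool_rot": TCP orientation; "contact_force": force on the tool from outside, world axes, zero at the start; "wrist_torque": the same for the moment, N m; "opening": finger opening in m; "grip_force": force on a finger pad.
Only numpy, scipy, OpenCV 4.12 (cv2) and the standard library are available. Lean on these libraries where they do the work, as an engineer would, in place of code of your own. Each camera call takes 0.05 s, during which the arm holds its last target. There are 200 camera calls.

## Task

The skillet on the hob's back ring has its handle sticking out forward, across the free front ring. First swing that handle round so that it points straight to the hob's right, parallel with the front edge, with the skillet still centred on the back ring; then bring the saucepan onto the middle of the front ring with its handle straight to the right too, so that the two handles lie side by side. Keep both pans upright and don't let them knock together, leave the pitcher, tamper and cup beside the hob where they are, and let go of the pans at the end.

Things in the scene. Friction and masses are not known exactly. Their poses are not given: they have to be found in the camera images.
- hob: slim black glass hob, fixed: 300 mm (x) by 320 mm (y), top 14 mm above the worktop, two ring marks one behind the other right of its middle, five touch dots at the right of its front edge. Origin: centre of its underside. +x points straight back, +y to its left, -y straight to its right. A wall cabinet (underside 470 mm up) hangs behind and left of the hob: keep the wrist low there
- ring_back (a point): centre of the back ring mark (grey circle 136 mm across with a small circle in the middle) on the glass top, at hob frame (75, -45, 14) mm; the skillet starts on it
- ring_front (a point): centre of the front ring mark (the one nearer the robot), the same size, on the glass top at hob frame (-75, -45, 14) mm; free at the start apart from the skillet's handle that sticks out across it
- skillet: low steel pan, 110 mm across at the rim and 40 mm high, base 92 mm across, about 0.4 kg, loose; slides on the glass. Origin: centre of its underside. +x: direction in which its handle points. At the start its handle points roughly to the hob's front (70 to 92 degrees clockwise, seen from above, from straight right)
- skillet_handle (a point): middle of the skillet's straight, level steel handle: flat bar 18 mm wide and 13 mm thick, 101 mm ahead (+x) of the pan's centre and 33 mm above the pan's underside; the free handle runs from 54 to 152 mm from the pan's centre
- saucepan: tall steel pan, 110 mm across and 72 mm high, about 0.45 kg, loose; slides on the glass. Origin: centre of its underside. +x: direction in which its handle points. It starts on the glass to the left of the front ring with its handle pointing roughly to the hob's front, out over the front edge (60 to 92 degrees clockwise from straight right)
- saucepan_handle (a point): middle of the saucepan's straight, level steel handle: flat bar 18 mm wide and 13 mm thick, 103 mm ahead (+x) of the pan's centre and 54 mm above the pan's underside; the free handle runs from 55 to 154 mm from the pan's centre
- milk_pitcher: steel jug, 74 x 98 mm, 98 mm high, standing to the left of the hob; leave alone. Origin: centre of underside
- tamper: tamper with wooden grip, 54 mm across, 81 mm high, to the left of the hob; leave alone. Origin: centre of underside
- espresso_cup1: white cup with a handle, 64 x 91 mm, 50 mm high, to the left of the hob; leave alone. Origin: centre of underside

How it is judged:
By the outcome, as a careful person would: the job done as asked, in the order asked, and still so for the second after the job is handed in, with the robot touching nothing.
It also fails if it takes over 58 s, if anything falls off the work surface, if the arm or the gripper's body presses on something with over 40 N, if the wrist force passes 120 N, or if a joint passes its speed limit or range.

## Working session

There is one attempt and no reset: what is moved stays moved. The work goes in short steps, Python scripts to look and compute and a tool call to move; the robot and the scene stay as the last step left them, time stands still between calls to the robot, and variables do not carry over. Pictures are saved under pics/ and viewed, at most 10 in all, crops included, and the job is handed in when it is done.

Besides the shell and the picture viewer there is one more tool, called after "Emit:" as name(argument=value, ...), one argument or row to a line, values as JSON. apply_moves: Moves the arm, as the interface text tells. Its arguments: {"type":"object","properties":{"plan":{"type":"array","items":{"type":"array","items":{"type":"number"}}},"newtons":{"type":"number"}},"required":["plan"]}

```bash
ls; mkdir -p pics; python3 - <<'E'
from station import telemetry, eyes, ctrl
import cv2,numpy as np
print(ctrl.pinch_z); o=telemetry.get_obs(); print(o)
ims=[]
for n in ["scene","top"]:
    p=eyes.get_image(n); cv2.imwrite(f"pics/{n}0.png",p["img"]); print(n,p["K"].round(1).tolist(),p["pose"].round(3).tolist())
    for th in ["hob","ring_back","ring_front","skillet","skillet_handle","saucepan","saucepan_handle"]:
        r=eyes.tip_of(th,p)
        for d in r[:1]:
            u,v=d["point"]; z=p["range_z"][int(v),int(u)]
            c=np.linalg.inv(p["K"])@[u,v,1]*z; w=p["pose"]@[*c,1]
            print(th,d["confidence"],(u,v),w[:3].round(3))
    ims.append(p["img"])
E
```

```text
pics
0.1547
{'t': 0.0, 'q': array([-1.30400294e+00,  5.33377449e-02,  1.61428374e+00, -6.32656485e-06,
        1.47603150e+00, -1.18961119e-01]), 'dq': array([-0.00273419,  0.00010304, -0.00118339,  0.00156867,  0.00092668,
       -0.00076511]), 'effort': array([-1.04163182e-04, -3.93679941e+01, -3.70176065e+01, -1.75340506e-04,
        6.97853859e-03,  4.52430243e-06]), 'tool_pos': array([ 0.23511135, -0.57879791,  0.40348064]), 'tool_rot': array([-3.08132105e+00, -6.01798909e-01,  2.48705011e-04]), 'contact_force': array([-0.2441011 ,  0.61587509,  0.42403847]), 'wrist_torque': array([ 0.00203271, -0.01373615, -0.02706648]), 'grip_force': 0.0, 'opening': 0.08521535309032595}
scene [[496.7, 0.0, 313.7], [0.0, 496.7, 200.9], [0.0, 0.0, 1.0]] [[-0.642, -0.322, 0.696, -0.422], [-0.767, 0.258, -0.588, 0.675], [0.009, -0.911, -0.412, 0.603], [0.0, 0.0, 0.0, 1.0]]
skillet_handle 0.56 (325.0, 205.7) [0.199 0.123 0.218]
saucepan 0.62 (322.7, 204.5) [0.206 0.122 0.217]
top [[368.3, 0.0, 317.0], [0.0, 368.3, 196.0], [0.0, 0.0, 1.0]] [[-0.014, -0.993, 0.12, 0.369], [-0.999, 0.017, 0.028, -0.108], [-0.03, -0.12, -0.992, 0.927], [0.0, 0.0, 0.0, 1.0]]
hob 0.96 (395.6, 175.3) [ 0.528 -0.279  0.016]
ring_front 0.83 (397.9, 207.2) [ 0.448 -0.281  0.016]
skillet 0.81 (433.4, 154.7) [ 0.578 -0.374  0.019]
skillet_handle 0.6 (424.6, 197.5) [ 0.466 -0.337  0.056]
saucepan 0.82 (348.0, 176.1) [ 0.527 -0.16   0.021]
saucepan_handle 0.88 (331.1, 208.2) [ 0.443 -0.116  0.072]
```

```bash
python3 - <<'E'
import cv2
a=cv2.imread("pics/top0.png")[90:330,220:540]; cv2.imwrite("pics/c0.png",cv2.resize(a,None,fx=2.5,fy=2.5))
E
```

```text
(no output)
```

View pics/c0.png

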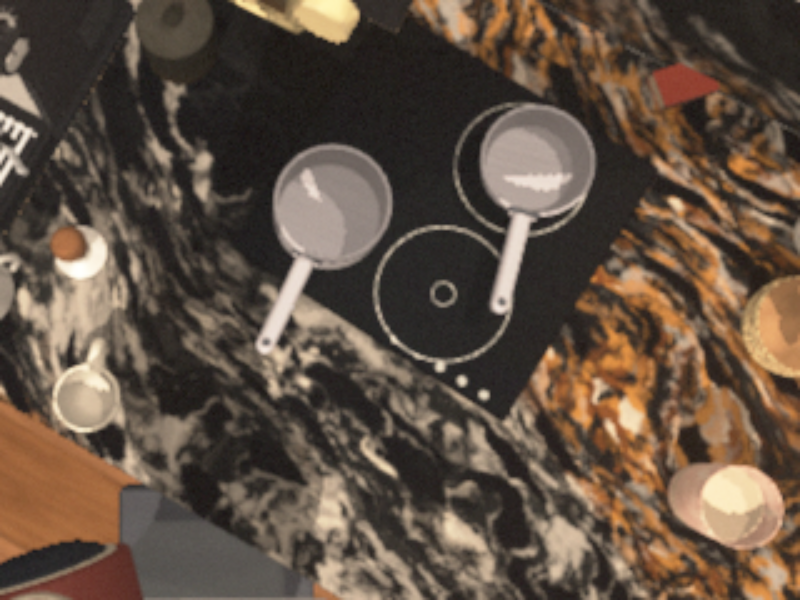

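View pics/scene0.png

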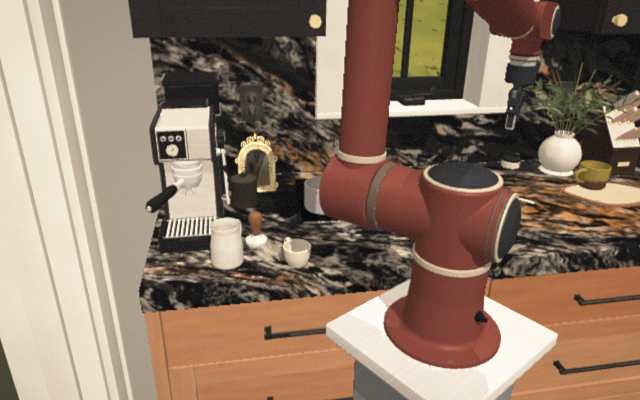

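The top view shows the hob turned about 34° clockwise. The skillet is at crop (538,160) on the back ring with its handle end at (500,305). The saucepan is at (332,205) with its handle end at (265,345), and the front ring's centre is at (443,293). The scene view is mostly blocked by the arm. I'll move above the skillet handle and look from there.

Emit:
apply_moves(
  plan=[
    [0.085,0.03,-0.015,0.006,0.07],
    [0.085,0.06,-0.03,0.012,0.14],
    [0.085,0.09,-0.045,0.018,0.21],
    [0.085,0.12,-0.06,0.024,0.28],
    [0.085,0.15,-0.075,0.03,0.35],
    [0.085,0.18,-0.09,0.036,0.42],
    [0.085,0.21,-0.105,0.042,0.49],
    [0.085,0.24,-0.12,0.048,0.56],
    [0.085,0.27,-0.135,0.054,0.63],
    [0.085,0.293,-0.15,0.06,0.7],
    [0.085,0.293,-0.15,0.06,0.7],
    [0.085,0.293,-0.15,0.06,0.7],
  ],
)

```text
t: 1.8
tool_pos: [0.4507, -0.3287, 0.3443]
tool_rot: [-3.104, 0.486, 0.001]
contact_force: [-0.6, -1.2, 0.1]
opening: 0.0849
grip_force: 0.0
```

```bash
cat > h.py <<'E'
from station import telemetry, eyes, ctrl
import cv2,numpy as np
from scipy.spatial.transform import Rotation as R
def T():
    o=telemetry.get_obs(); M=np.eye(4); M[:3,:3]=R.from_rotvec(o["tool_rot"]).as_matrix(); M[:3,3]=o["tool_pos"]; return M
def snap(name):
    if name=="wrist":
        M=T(); p=eyes.get_image(name); p["P"]=M@p["hand_eye"]
    else:
        p=eyes.get_image(name); p["P"]=p["pose"]
    p["n"]=name; return p
def proj(p,X):
    c=(np.asarray(X,float)-p["P"][:3,3])@p["P"][:3,:3]; K=p["K"]
    if p["n"]=="wrist":
        r=np.linalg.norm(c[...,:2],axis=-1); k=np.arctan2(r,c[...,2])/np.maximum(r,1e-9)
        a=c[...,:2]*k[...,None]
    else: a=c[...,:2]/c[...,2:]
    return a*[K[0,0],K[1,1]]+K[:2,2]
def onplane(p,uv,z):
    K=p["K"]; a=(np.asarray(uv,float)-K[:2,2])/[K[0,0],K[1,1]]
    if p["n"]=="wrist":
        r=np.linalg.norm(a); d=np.array([*(a/max(r,1e-9)*np.sin(r)),np.cos(r)])
    else: d=np.array([*a,1])
    d=p["P"][:3,:3]@d; o=p["P"][:3,3]; return (o+d*(z-o[2])/d[2])[:2]
def ortho(p,z,x0,x1,y0,y1,s=0.001):
    # rows: x decreasing; cols: y decreasing
    xs=np.arange(x1,x0,-s); ys=np.arange(y1,y0,-s)
    X,Y=np.meshgrid(xs,ys,indexing="ij")
    uv=proj(p,np.stack([X,Y,np.full_like(X,z)],-1)).astype(np.float32)
    return cv2.remap(p["img"],uv[...,0],uv[...,1],cv2.INTER_LINEAR)
E
python3 - <<'E'
from h import *
o=telemetry.get_obs(); print(o["t"],o["tool_pos"],o["tool_rot"],o["q"].round(2))
p=snap("wrist"); cv2.imwrite("pics/w1.png",p["img"]); print(p["K"].tolist(),p["hand_eye"].round(3).tolist())
for th,z in [("hob",0),("ring_front",.014),("ring_back",.014),("skillet",.014),("skillet_handle",.047),("saucepan",.014),("saucepan_handle",.068)]:
    for d in eyes.tip_of(th,p)[:1]: print(th,d["confidence"],d["point"],onplane(p,d["point"],z).round(4))
cv2.imwrite("pics/o1.png",ortho(p,.014,.25,.8,-.55,0))
cv2.imwrite("pics/o0.png",ortho(snap("top"),.014,.25,.8,-.55,0))
E
```

```text
1.8 [ 0.45073518 -0.32873036  0.34425897] [-3.10360171e+00  4.86157435e-01  1.38295039e-03] [-0.76 -0.06  1.83 -0.    1.37  1.12]
[[309.70691628693146, 0.0, 320.73374531361657], [0.0, 309.70691628693146, 196.53736446782943], [0.0, 0.0, 1.0]] [[0.0, -0.957, -0.29, 0.074], [1.0, 0.0, 0.0, -0.0], [-0.0, -0.29, 0.957, 0.031], [0.0, 0.0, 0.0, 1.0]]
hob 0.73 [249.8, 116.0] [ 0.5342 -0.2796]
ring_front 0.94 [275.4, 197.6] [ 0.4476 -0.2791]
skillet 0.95 [320.2, 50.7] [ 0.572 -0.367]
skillet_handle 0.72 [318.3, 161.5] [ 0.4753 -0.3342]
saucepan 0.56 [155.3, 161.0] [ 0.5275 -0.1653]
saucepan_handle 0.66 [133.9, 266.1] [ 0.4376 -0.1188]
```

View pics/o1.png

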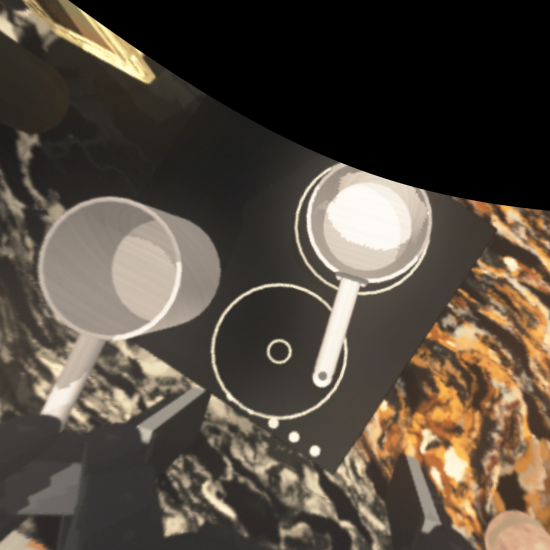

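The 1 mm/px ortho view shows the front ring centred at (279,351), the skillet handle running from (350,280) to (322,378), and the right-hand corner of the hob. Next I'll fit the rings and the handle.

```bash
cat >> h.py <<'E'
from scipy.optimize import minimize
def fit_hob(orthos, x1=.8,y1=0.):
    ims=[]
    for g in orthos:
        g=cv2.cvtColor(g,cv2.COLOR_BGR2GRAY); t=cv2.morphologyEx(g,cv2.MORPH_TOPHAT,np.ones((7,7))); ims.append(cv2.GaussianBlur(np.minimum(t,80).astype(np.float32),(0,0),1.2))
    a=np.linspace(0,2*np.pi,400); c=np.stack([np.cos(a),np.sin(a)],1)
    P=np.concatenate([c*.068+[-.075,-.045],c*.068+[.075,-.045]])
    def sc(v):
        cs,sn=np.cos(v[2]),np.sin(v[2]); W=P@np.array([[cs,sn],[-sn,cs]])+v[:2]
        return -sum(cv2.remap(i,((y1-W[:,1])*1000).astype(np.float32),((x1-W[:,0])*1000).astype(np.float32),cv2.INTER_LINEAR).mean() for i in ims)
    from scipy.optimize import differential_evolution as de
    r=de(sc,[(.5,.58),(-.32,-.25),(-.75,-.4)],seed=1,tol=1e-6); return r.x,r.fun
def fit_handle(p,thing,zt,L,hob=None):
    d=eyes.outline_of(thing,p)[0]; m=(d["region"]*255).astype(np.uint8)
    q=dict(p); q["img"]=m; om=ortho(q,zt,.25,.8,-.55,.05)>127
    c0=onplane(p,eyes.tip_of(thing,p)[0]["point"],.014)
    i,j=np.nonzero(om); X=np.stack([.8-i*.001,.05-j*.001],1)
    r=np.linalg.norm(X-c0,axis=1); S=X[(r>.085)&(r<.135)]
    mu=S.mean(0); ax=np.linalg.svd(S-mu,full_matrices=False)[2][0]; ax*=np.sign(ax@(mu-c0))
    s=(X-mu)@ax; n=(X-mu)@[-ax[1],ax[0]]
    tip=s[(abs(n)<.006)].max(); c=mu+ax*(tip-L)
    return d["confidence"],c0,c,np.degrees(np.arctan2(ax[1],ax[0]))%360,len(S),n[(r>.085)&(r<.135)].std()*12**.5
E
python3 - <<'E'
from h import *
w=snap("wrist"); t=snap("top")
ow=ortho(w,.014,.25,.8,-.55,0); ot=ortho(t,.014,.25,.8,-.55,0)
for k in ([ow],[ot],[ow,ot]):
    v,s=fit_hob(k); print(v.round(4),np.degrees(v[2]).round(2),s)
    for hx in(.075,-.075): print("  ring",(v[:2]+np.array([np.cos(v[2])*hx+np.sin(v[2])*.045,np.sin(v[2])*hx-np.cos(v[2])*.045])).round(4))
for p in (w,t):
    for th,zt,L in (("skillet",.0535,.152),("saucepan",.0745,.154)):
        try: print(p["n"],th,fit_handle(p,th,zt,L))
        except Exception as e: print(th,e)
E
```

```text
[ 0.5369 -0.2838 -0.5904] -33.83 -43.5825309753418
  ring [ 0.5742 -0.363 ]
  ring [ 0.4496 -0.2795]
[ 0.5355 -0.2851 -0.5912] -33.87 -30.283218383789062
  ring [ 0.5727 -0.3642]
  ring [ 0.4482 -0.2806]
[ 0.5364 -0.2844 -0.5914] -33.88 -71.35894012451172
  ring [ 0.5735 -0.3635]
  ring [ 0.449  -0.2799]
wrist skillet (0.62, array([ 0.57088805, -0.3651299 ]), array([ 0.57353213, -0.36686864]), np.float64(163.31604010394824), 904, np.float64(0.018059974727647077))
wrist saucepan (0.58, array([ 0.53009686, -0.16590385]), array([ 0.54835957, -0.18345575]), np.float64(152.72071630629026), 945, np.float64(0.021519831684813282))
skillet index 0 is out of bounds for axis 0 with size 0
top saucepan (0.57, array([ 0.52887859, -0.16426582]), array([ 0.530694  , -0.16793713]), np.float64(153.9475606255598), 946, np.float64(0.018969856586150968))h.py:49: RuntimeWarning: Mean of empty slice.
  mu=S.mean(0); ax=np.linalg.svd(S-mu,full_matrices=False)[2][0]; ax*=np.sign(ax@(mu-c0))
  ret = um.true_divide(
```

Emit:
apply_moves(
  plan=[
    [0.06,0.01,0,0.02,-0.01],
    [0.06,0.02,0,0.045,-0.02],
    [0.06,0.0275,0,0.07,-0.02],
    [0.06,0.0275,0,0.095,-0.02],
    [0.06,0.0275,0,0.115,-0.02],
    [0.06,0.0275,0,0.13,-0.02],
    [0.06,0.0275,0,0.139,-0.02],
    [0.06,0.0275,0,0.142,-0.02],
    [0.06,0.0275,0,0.142,-0.02],
  ],
)

```text
t: 3.5
tool_pos: [0.4763, -0.3382, 0.2022]
tool_rot: [-3.107, 0.46, 0.001]
contact_force: [-0.0, -0.5, 0.1]
opening: 0.0599
grip_force: 0.0
```

Emit:
apply_moves(
  plan=[
    [0.005,0,0,0,0],
    [0.005,0,0,0,0],
    [0.005,0,0,0,0],
    [0.005,0,0,0,0],
    [0.005,0,0,0,0],
    [0.005,0,0,0,0],
  ],
  newtons=40,
)

```text
t: 4.0
tool_pos: [0.4767, -0.3386, 0.2039]
tool_rot: [3.107, -0.46, 0.002]
contact_force: [-0.2, 0.4, 4.0]
opening: 0.0174
grip_force: 42.5
```

```bash
cat > swing.py <<'E'
from h import *
import sys
# pan centre now, angle now, target centre, target angle(deg) ; prints rows for calls, from current pose
def rows(c0,a0,c1,a1,n,chunk,dz=0):
    M=T(); yaw0=np.arctan2(M[1,0],M[0,0]); 
    d=np.radians(a0); g=M[:2,3]; rel=g-c0
    prev=(g,yaw0)
    ax=lambda y:np.array([[np.cos(y),np.sin(y)],[np.sin(y),-np.cos(y)]])
    for k in range(0,n,chunk):
        gb,yb=prev; out=[]
        for i in range(k+1,min(k+chunk,n)+1):
            f=(1-np.cos(np.pi*i/n))/2; th=np.radians(a1-a0)*f
            c=np.array(c0)+f*(np.array(c1)-c0); r=np.array([[np.cos(th),-np.sin(th)],[np.sin(th),np.cos(th)]])@rel
            g2=c+r; y=yaw0+th; dd=ax(yb)@(g2-gb); out.append([0.005,*dd.round(3).tolist(),0,round(float(yb-y),3)]); prev=(g2,y)
        print(out)
    print(prev[0],np.degrees(prev[1]))
E
python3 - <<'E'
from swing import *
o=telemetry.get_obs(); print(o["t"],o["tool_pos"],o["tool_rot"],o["opening"],o["grip_force"],o["contact_force"])
rows((.5735,-.3665),163.3,(.5735,-.3635),236.1,24,12)
E
```

```text
4.0 [ 0.476728   -0.33858538  0.20386782] [ 3.10679274e+00 -4.60150240e-01  2.28968510e-03] 0.01742397850904668 42.45930075645447 [-0.24788133  0.43382041  4.04987652]
[[0.005, 0.0, 0.001, 0, -0.005], [0.005, 0.0, 0.002, 0, -0.022], [0.005, 0.0, 0.005, 0, -0.048], [0.005, 0.0, 0.008, 0, -0.085], [0.005, 0.001, 0.013, 0, -0.131], [0.005, 0.002, 0.018, 0, -0.186], [0.005, 0.003, 0.024, 0, -0.249], [0.005, 0.005, 0.031, 0, -0.318], [0.005, 0.008, 0.038, 0, -0.392], [0.005, 0.011, 0.044, 0, -0.471], [0.005, 0.015, 0.051, 0, -0.552], [0.005, 0.02, 0.058, 0, -0.635]]
[[0.005, 0.001, 0.008, 0, -0.083], [0.005, 0.002, 0.016, 0, -0.164], [0.005, 0.003, 0.024, 0, -0.243], [0.005, 0.006, 0.031, 0, -0.318], [0.005, 0.008, 0.037, 0, -0.387], [0.005, 0.011, 0.043, 0, -0.449], [0.005, 0.014, 0.047, 0, -0.504], [0.005, 0.016, 0.051, 0, -0.55], [0.005, 0.018, 0.054, 0, -0.587], [0.005, 0.02, 0.056, 0, -0.614], [0.005, 0.021, 0.058, 0, -0.63], [0.005, 0.021, 0.058, 0, -0.635]]
[ 0.51821751 -0.44768962] 55.950256103552995
```

Emit:
apply_moves(
  plan=[
    [0.005,0.0,0.001,-0.001,-0.005],
    [0.005,0.0,0.002,-0.001,-0.022],
    [0.005,0.0,0.005,-0.001,-0.048],
    [0.005,0.0,0.008,-0.001,-0.085],
    [0.005,0.001,0.013,-0.001,-0.131],
    [0.005,0.002,0.018,-0.001,-0.186],
    [0.005,0.003,0.024,-0.001,-0.249],
    [0.005,0.005,0.031,-0.001,-0.318],
    [0.005,0.008,0.038,-0.001,-0.392],
    [0.005,0.011,0.044,-0.001,-0.471],
    [0.005,0.015,0.051,-0.001,-0.552],
    [0.005,0.02,0.058,-0.001,-0.635],
  ],
)

```text
t: 5.0
tool_pos: [0.4782, -0.3994, 0.2037]
tool_rot: [-3.091, -0.541, 0.003]
contact_force: [-3.4, 4.6, 6.8]
opening: 0.0174
grip_force: 42.9
```

Emit:
apply_moves(
  plan=[
    [0.005,0.001,0.008,0,-0.083],
    [0.005,0.002,0.016,0,-0.164],
    [0.005,0.003,0.024,0,-0.243],
    [0.005,0.006,0.031,0,-0.318],
    [0.005,0.008,0.037,0,-0.387],
    [0.005,0.011,0.043,0,-0.449],
    [0.005,0.014,0.047,0,-0.504],
    [0.005,0.016,0.051,0,-0.55],
    [0.005,0.018,0.054,0,-0.587],
    [0.005,0.02,0.056,0,-0.614],
    [0.005,0.021,0.058,0,-0.63],
    [0.005,0.021,0.058,0,-0.635],
  ],
)

```text
t: 6.0
tool_pos: [0.5173, -0.4477, 0.2038]
tool_rot: [-2.772, -1.474, 0.003]
contact_force: [-3.3, 0.7, 5.8]
opening: 0.017
grip_force: 42.6
```

```bash
python3 - <<'E'
from h import *
o=telemetry.get_obs(); M=T(); print(o["tool_pos"],np.degrees(np.arctan2(M[1,0],M[0,0])))
p=snap("top"); cv2.imwrite("pics/o2.png",ortho(p,.0535,.25,.8,-.6,0))
w=snap("wrist"); 
for q in (p,w): print(eyes.tip_of("skillet",q)[:1], [onplane(q,d["point"],.014) for d in eyes.tip_of("skillet",q)[:1]])
E
```

```text
[ 0.51733117 -0.44771408  0.20384204] 56.0132324158658
[] []
[{'point': [318.2, 55.9], 'confidence': 0.58}] [array([ 0.57156891, -0.3640718 ])]
```

View pics/o2.png

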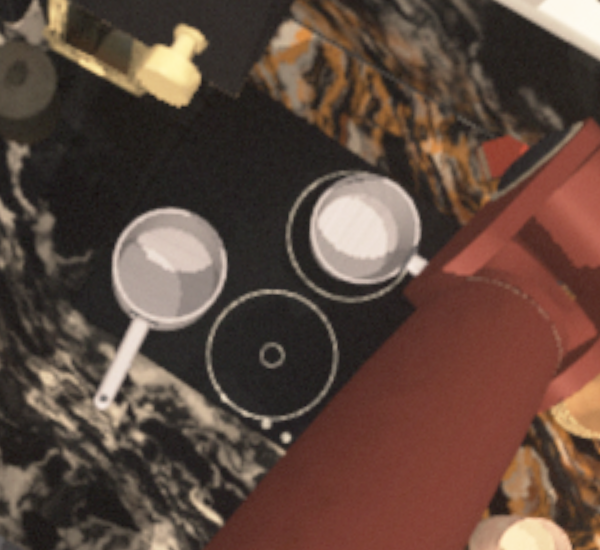

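The skillet's handle now points to the hob's right, with its rim near (365,230) over the back ring. I'll release it, rise and check from the wrist.

Emit:
apply_moves(
  plan=[
    [0.06,0,0,0,0],
    [0.06,0,0,0,0],
    [0.06,0,0,0,0],
    [0.06,0,0,0,0],
    [0.06,0,0,-0.015,0],
    [0.06,0,0,-0.04,0],
    [0.06,0,0,-0.07,0],
    [0.06,-0.02,0,-0.1,0],
    [0.06,-0.05,0,-0.12,0],
    [0.06,-0.08,0,-0.13,0],
    [0.06,-0.08,0,-0.13,0],
  ],
)

```text
t: 7.22
tool_pos: [0.471, -0.5177, 0.3401]
tool_rot: [2.769, 1.463, -0.001]
contact_force: [-0.1, -0.3, -0.2]
opening: 0.0604
grip_force: 0.0
```

```bash
python3 - <<'E'
from h import *
o=telemetry.get_obs(); print(o["t"],o["tool_pos"],o["contact_force"])
w=snap("wrist"); ow=ortho(w,.014,.25,.8,-.55,0); cv2.imwrite("pics/o3.png",ortho(w,.0535,.25,.8,-.6,0))
v,s=fit_hob([ow]); print(v,np.degrees(v[2]),s)
print(fit_handle(w,"skillet",.0535,.152))
E
```

```text
7.2167 [ 0.47101148 -0.51770691  0.34010005] [-0.05995927 -0.32041559 -0.18618797]
[ 0.53725117 -0.26927421 -0.44416471] -25.44876349119103 -23.559001922607422Traceback (most recent call last):
  File "<stdin>", line 5, in <module>
  File "h.py", line 46, in fit_handle
    c0=onplane(p,eyes.tip_of(thing,p)[0]["point"],.014)
                 ~~~~~~~~~~~~~~~~~~~~^^^
IndexError: list index out of range
```

View pics/o3.png

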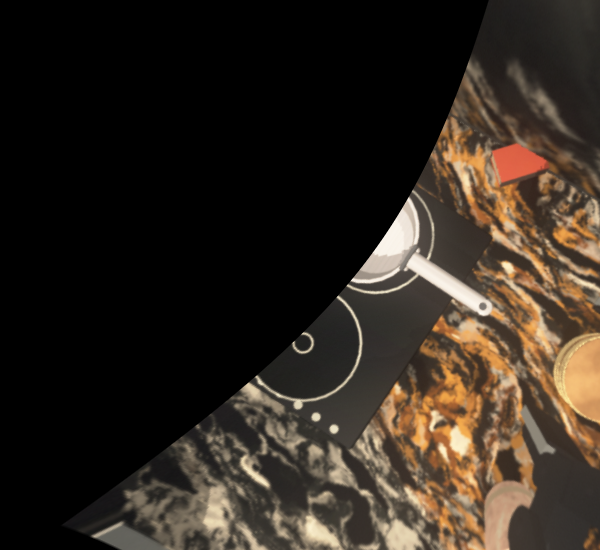

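Emit:
apply_moves(
  plan=[
    [0.06,0.02,-0.02,0,0.12],
    [0.06,0.04,-0.04,0,0.24],
    [0.06,0.06,-0.06,0,0.36],
    [0.06,0.08,-0.08,0,0.48],
    [0.06,0.1,-0.1,0,0.6],
    [0.06,0.125,-0.12,0,0.72],
    [0.06,0.15,-0.14,0,0.84],
    [0.06,0.175,-0.165,0,0.96],
    [0.06,0.2,-0.19,0,1.08],
    [0.06,0.22,-0.205,0,1.2],
    [0.06,0.235,-0.22,0,1.32],
    [0.06,0.235,-0.22,0,1.43],
  ],
)

```text
t: 8.37
tool_pos: [0.4218, -0.1913, 0.3321]
tool_rot: [-3.058, 0.708, 0.004]
contact_force: [0.6, -0.8, 0.2]
opening: 0.0598
grip_force: 0.0
```

Emit:
apply_moves(
  plan=[
    [0.06,0,0,0,0],
    [0.06,0,0,0,0],
  ],
)

```text
t: 8.53
tool_pos: [0.4225, -0.1945, 0.333]
tool_rot: [-3.062, 0.7, 0.002]
contact_force: [0.6, -1.1, -0.9]
opening: 0.0599
grip_force: 0.0
```

```bash
python3 - <<'E'
from h import *
o=telemetry.get_obs(); M=T();print(o["t"],o["tool_pos"],np.degrees(np.arctan2(M[1,0],M[0,0])),o["q"].round(2))
w=snap("wrist"); t=snap("top"); ow=ortho(w,.014,.25,.8,-.55,0); ot=ortho(t,.014,.25,.8,-.55,0); cv2.imwrite("pics/o4.png",np.vstack([ortho(w,.0535,.25,.8,-.6,0)[100:400],ortho(t,.0535,.25,.8,-.6,0)[100:400]]))
for k in ([ow],[ot]): v,s=fit_hob(k); print(v,np.degrees(v[2]),s)
for p in (w,t):
    for th,zt,L in (("skillet",.0535,.152),("saucepan",.0745,.154)):
        try: print(p["n"],th,fit_handle(p,th,zt,L))
        except Exception as e: print(th,e)
E
```

```text
8.5333 [ 0.42253306 -0.19454888  0.33301504] -25.76089448931396 [-0.59 -0.29  2.05  0.    1.38  1.43]
[ 0.53691141 -0.28321912 -0.58569451] -33.55782339448826 -40.4831428527832
[ 0.52921521 -0.28837476 -0.49575406] -28.404615413263045 -17.110130310058594
skillet list index out of range
saucepan list index out of range
top skillet (0.82, array([ 0.57517023, -0.36368246]), array([ 0.5684584 , -0.36341992]), np.float64(238.18327777025365), 991, np.float64(0.019873465823485544))
top saucepan (0.89, array([ 0.5236138 , -0.16038366]), array([ 0.54786652, -0.18254401]), np.float64(148.9652240537924), 286, np.float64(0.008819166887666999))
```

View pics/o4.png

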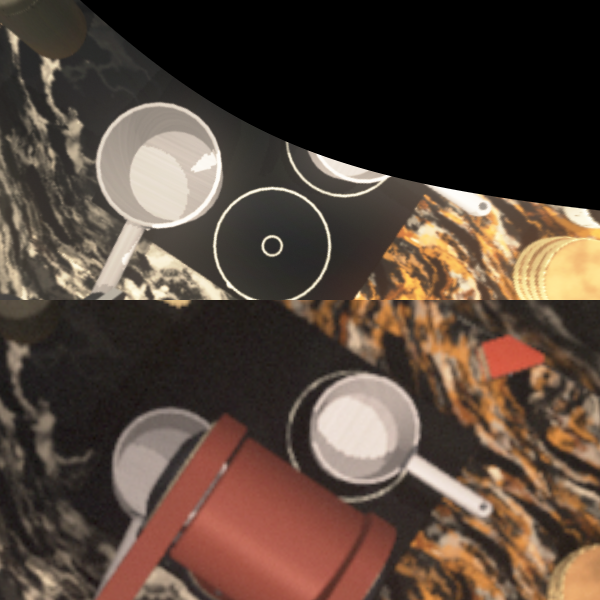

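Emit:
apply_moves(
  plan=[
    [0.06,-0.006,-0.024,0,0],
    [0.06,-0.012,-0.048,0,0],
    [0.06,-0.017,-0.072,0.02,0],
    [0.06,-0.017,-0.072,0.03,0],
    [0.06,-0.017,-0.072,0.03,0],
  ],
)

```text
t: 9.45
tool_pos: [0.438, -0.1223, 0.3009]
tool_rot: [-3.061, 0.704, 0.008]
contact_force: [-0.4, 0.6, 0.6]
opening: 0.0601
grip_force: 0.0
```

```bash
python3 - <<'E'
from h import *
o=telemetry.get_obs(); M=T();print(o["t"],o["tool_pos"],np.degrees(np.arctan2(M[1,0],M[0,0])),o["contact_force"])
w=snap("wrist"); im=ortho(w,.0745,.3,.75,-.4,.1);
G=np.array(T()[:2,3]);cv2.circle(im,(int((.1-G[1])*1000),int((.75-G[0])*1000)),3,(0,0,255),-1)
cv2.imwrite("pics/o5.png",im)
t=snap("top"); print(fit_handle(t,"skillet",.0535,.152))
for th,z in (("saucepan",.014),("saucepan_handle",.068)):
    for d in eyes.tip_of(th,w)[:1]: print(th,d["confidence"],onplane(w,d["point"],z))
try: print(fit_handle(w,"saucepan",.0745,.154))
except Exception as e: print(e)
E
```

```text
9.45 [ 0.43804597 -0.12232958  0.3008939 ] -25.890569493069613 [-0.43044398  0.63416631  0.59729983]
(0.74, array([ 0.57684698, -0.36924159]), array([ 0.57138576, -0.3639223 ]), np.float64(236.4472006015302), 917, np.float64(0.018388327132448996))
saucepan 0.9 [ 0.52810278 -0.1662865 ]
saucepan_handle 0.98 [ 0.43857004 -0.11970595]
(0.67, array([ 0.52810278, -0.1662865 ]), array([ 0.53102605, -0.16830096]), np.float64(153.50067231632246), 870, np.float64(0.017398492587490724))
```

View pics/o5.png

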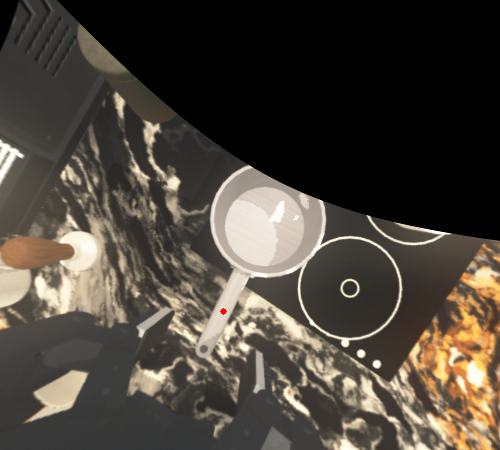

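The grasp point, marked red at (223,311), sits on the middle of the saucepan handle, and the skillet checks out at 236.4° (target about 236.2°). I'll descend and grip.

Emit:
apply_moves(
  plan=[
    [0.06,0,0,0.02,0],
    [0.06,0,0,0.045,0],
    [0.06,0,0,0.065,0],
    [0.06,0,0,0.075,0],
    [0.06,0,0,0.077,0],
    [0.06,0,0,0.077,0],
    [0.005,0,0,0.077,0],
    [0.005,0,0,0.077,0],
    [0.005,0,0,0.077,0],
    [0.005,0,0,0.077,0],
    [0.005,0,0,0.077,0],
    [0.005,0,0,0.077,0],
  ],
  newtons=40,
)

```text
t: 10.85
tool_pos: [0.4394, -0.1236, 0.2279]
tool_rot: [3.061, -0.707, 0.003]
contact_force: [-0.9, 0.8, 6.5]
opening: 0.0172
grip_force: 42.2
```

```bash
python3 - <<'E'
from swing import *
o=telemetry.get_obs(); M=T();print(o["t"],o["tool_pos"],np.degrees(np.arctan2(M[1,0],M[0,0])),o["contact_force"],o["opening"],o["grip_force"])
rows((.531,-.168),153.5,(.4492,-.2795),236.2,36,12)
E
```

```text
10.85 [ 0.43935025 -0.12359305  0.22794021] -26.015854053149305 [-0.89230905  0.78154421  6.45577257] 0.017204913131230088 42.15652942657471
[[0.005, -0.0, 0.001, 0, -0.003], [0.005, -0.0, 0.002, 0, -0.011], [0.005, -0.0, 0.005, 0, -0.025], [0.005, -0.001, 0.009, 0, -0.044], [0.005, -0.001, 0.013, 0, -0.068], [0.005, -0.001, 0.019, 0, -0.097], [0.005, -0.001, 0.026, 0, -0.131], [0.005, -0.001, 0.033, 0, -0.169], [0.005, -0.001, 0.041, 0, -0.211], [0.005, -0.001, 0.05, 0, -0.258], [0.005, -0.0, 0.06, 0, -0.308], [0.005, 0.001, 0.07, 0, -0.361]]
[[0.005, -0.003, 0.01, 0, -0.056], [0.005, -0.005, 0.021, 0, -0.114], [0.005, -0.007, 0.032, 0, -0.174], [0.005, -0.009, 0.043, 0, -0.236], [0.005, -0.01, 0.054, 0, -0.298], [0.005, -0.011, 0.066, 0, -0.361], [0.005, -0.012, 0.077, 0, -0.424], [0.005, -0.012, 0.088, 0, -0.486], [0.005, -0.012, 0.098, 0, -0.548], [0.005, -0.012, 0.108, 0, -0.608], [0.005, -0.011, 0.118, 0, -0.666], [0.005, -0.01, 0.127, 0, -0.722]]
[[0.005, -0.005, 0.007, 0, -0.053], [0.005, -0.009, 0.013, 0, -0.103], [0.005, -0.012, 0.02, 0, -0.149], [0.005, -0.016, 0.025, 0, -0.192], [0.005, -0.018, 0.03, 0, -0.23], [0.005, -0.02, 0.034, 0, -0.264], [0.005, -0.022, 0.038, 0, -0.293], [0.005, -0.024, 0.041, 0, -0.317], [0.005, -0.025, 0.043, 0, -0.336], [0.005, -0.026, 0.045, 0, -0.35], [0.005, -0.026, 0.046, 0, -0.358], [0.005, -0.026, 0.046, 0, -0.361]]
[ 0.39350755 -0.36476432] 56.68414594685069
```

Emit:
apply_moves(
  plan=[
    [0.005,0,0.001,-0.001,-0.003],
    [0.005,0,0.002,-0.002,-0.011],
    [0.005,0,0.005,-0.003,-0.025],
    [0.005,-0.001,0.009,-0.003,-0.044],
    [0.005,-0.001,0.013,-0.003,-0.068],
    [0.005,-0.001,0.019,-0.003,-0.097],
    [0.005,-0.001,0.026,-0.003,-0.131],
    [0.005,-0.001,0.033,-0.003,-0.169],
    [0.005,-0.001,0.041,-0.003,-0.211],
    [0.005,-0.001,0.05,-0.003,-0.258],
    [0.005,0,0.06,-0.003,-0.308],
    [0.005,0.001,0.07,-0.003,-0.361],
  ],
)

```text
t: 11.85
tool_pos: [0.4083, -0.1869, 0.2289]
tool_rot: [-3.137, 0.141, 0.002]
contact_force: [0.7, 0.5, -2.0]
opening: 0.017
grip_force: 41.1
```

Emit:
apply_moves(
  plan=[
    [0.005,-0.003,0.01,0,-0.056],
    [0.005,-0.005,0.021,0,-0.114],
    [0.005,-0.007,0.032,0,-0.174],
    [0.005,-0.009,0.043,0,-0.236],
    [0.005,-0.01,0.054,0,-0.298],
    [0.005,-0.011,0.066,0,-0.361],
    [0.005,-0.012,0.077,0,-0.424],
    [0.005,-0.012,0.088,0,-0.486],
    [0.005,-0.012,0.098,0,-0.548],
    [0.005,-0.012,0.108,0,-0.608],
    [0.005,-0.011,0.118,0,-0.666],
    [0.005,-0.01,0.127,0,-0.722],
  ],
)

```text
t: 12.85
tool_pos: [0.3867, -0.3126, 0.2288]
tool_rot: [-2.985, -0.975, 0.001]
contact_force: [0.3, 0.6, -2.2]
opening: 0.0168
grip_force: 41.1
```

Emit:
apply_moves(
  plan=[
    [0.005,-0.005,0.007,0,-0.053],
    [0.005,-0.009,0.013,0,-0.103],
    [0.005,-0.012,0.02,0,-0.149],
    [0.005,-0.016,0.025,0,-0.192],
    [0.005,-0.018,0.03,0,-0.23],
    [0.005,-0.02,0.034,0,-0.264],
    [0.005,-0.022,0.038,0,-0.293],
    [0.005,-0.024,0.041,0,-0.317],
    [0.005,-0.025,0.043,0,-0.336],
    [0.005,-0.026,0.045,0,-0.35],
    [0.005,-0.026,0.046,0,-0.358],
    [0.005,-0.026,0.046,0,-0.361],
  ],
)

```text
t: 13.85
tool_pos: [0.3932, -0.3648, 0.2294]
tool_rot: [-2.764, -1.492, 0.001]
contact_force: [0.9, -0.3, -2.9]
opening: 0.0168
grip_force: 41.1
```

```bash
python3 - <<'E'
from h import *
o=telemetry.get_obs(); M=T();print(o["t"],o["tool_pos"],np.degrees(np.arctan2(M[1,0],M[0,0])),o["contact_force"],o["opening"])
w=snap("wrist")
im=np.vstack([ortho(w,.0865,.25,.7,-.55,0),cv2.resize(w["img"],(550,344))[:140]]); cv2.imwrite("pics/o6.png",im)
for th,z in (("saucepan",.014),("saucepan_handle",.068),("skillet",.014)):
    for d in eyes.tip_of(th,w)[:1]: print(th,d["confidence"],onplane(w,d["point"],z))
E
```

```text
13.85 [ 0.39315638 -0.3648189   0.22939048] 56.73097378561943 [ 0.93532789 -0.29214753 -2.88927981] 0.016804555467929666
saucepan 0.85 [ 0.44603665 -0.28224775]
skillet 0.83 [ 0.57286166 -0.36315459]
```

View pics/o6.png

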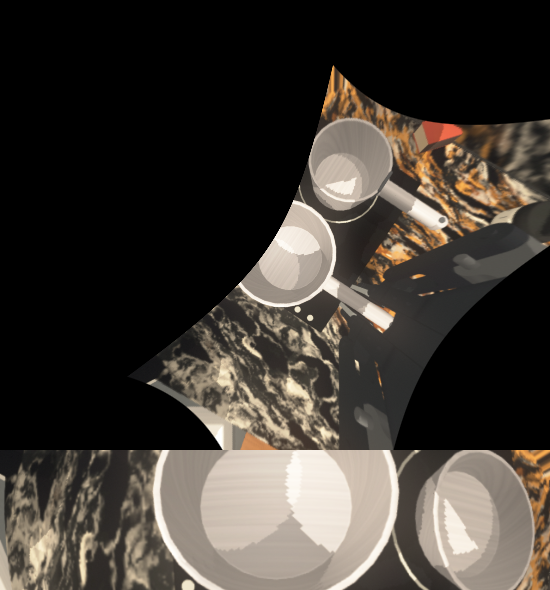

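Emit:
apply_moves(
  plan=[
    [0.005,0,0,0.0015,0],
    [0.03,0,0,0.0015,0],
    [0.05,0,0,0.0015,0],
    [0.06,0,0,0.0015,0],
    [0.06,0,0,0.0015,0],
    [0.06,0,0,-0.015,0],
    [0.06,0,0,-0.04,0],
    [0.06,0,0,-0.07,0],
    [0.06,0,0,-0.1,0],
    [0.06,0,0,-0.12,0],
    [0.06,0,0,-0.13,0],
    [0.06,0,0,-0.13,0],
  ],
)

```text
t: 15.05
tool_pos: [0.3938, -0.3653, 0.3631]
tool_rot: [2.76, 1.489, 0.002]
contact_force: [1.1, -0.1, 0.9]
opening: 0.06
grip_force: 0.0
```

Emit:
apply_moves(
  plan=[
    [0.06,-0.03,0,0,0],
    [0.06,-0.06,0,0,0],
    [0.06,-0.1,0,0,0],
    [0.06,-0.14,0,0,0],
    [0.06,-0.18,0,0,0],
    [0.06,-0.21,0,0,0],
    [0.06,-0.22,0,0,0],
    [0.06,-0.22,0,0,0],
  ],
)

```text
t: 15.72
tool_pos: [0.2709, -0.55, 0.3572]
tool_rot: [-2.764, -1.486, -0.001]
contact_force: [0.4, 0.7, 1.0]
opening: 0.06
grip_force: 0.0
```

```bash
python3 - <<'E'
from h import *
o=telemetry.get_obs(); print(o["t"],o["tool_pos"],o["contact_force"])
t=snap("top"); ot=ortho(t,.014,.25,.8,-.55,0)
v,s=fit_hob([ot]); print(v,np.degrees(v[2]),s)
for th,zt,L in (("skillet",.0535,.152),("saucepan",.0745,.154)):
    try: print(th,fit_handle(t,th,zt,L))
    except Exception as e: print(th,e)
cv2.imwrite("pics/o7.png",ortho(t,.0535,.25,.8,-.6,0))
E
```

```text
15.7167 [ 0.27086073 -0.54996088  0.35721026] [0.42969778 0.72761861 0.99188102]
[ 0.53647704 -0.28484105 -0.58681092] -33.621789037718415 -33.91844177246094
skillet (0.87, array([ 0.57201433, -0.36775295]), array([ 0.57125346, -0.36211444]), np.float64(237.16138986739918), 947, np.float64(0.01908307105643974))
saucepan (0.92, array([ 0.45087309, -0.28063593]), array([ 0.44651342, -0.28060496]), np.float64(237.6272207644289), 870, np.float64(0.017517690236585545))
```

View pics/o7.png

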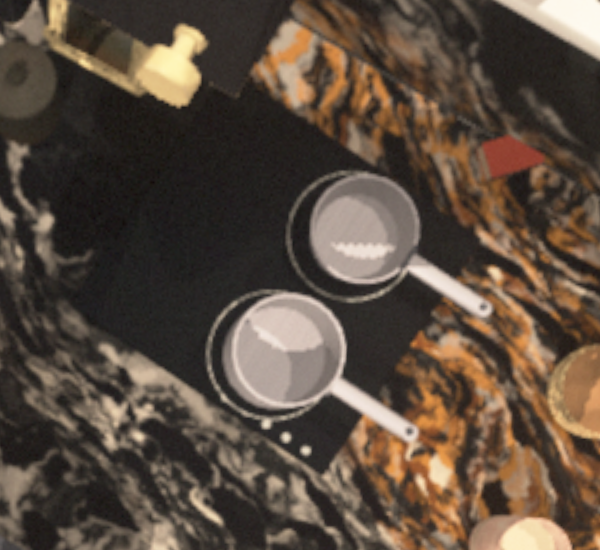

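Both pans sit on their rings, at (365,230) and (288,350), with parallel handles to the right and the robot clear. I'm handing it in.

```bash
python3 -c "
from station import ctrl; print(ctrl.finish_job())"
```

```text
the job is handed in; nothing more can be done
None
```

The job is handed in, at about 16 s of the 58 s allowed: the last overhead view shows the skillet on the back ring and the saucepan on the front ring, each within about 3 mm of centre. Both handles point to the hob's right within about 1.5°, and the gripper has let go of both pans and stands clear.

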